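Move the filter of a roll-top tasting light

TASK

Roll the slatted cover of the tasting light up and back until it stays open by itself, then press the yellow latch tab on the filter slider and slide the filter to the stop marked by the red clip, and let the tab spring up so that the slider is locked there. Do not shift or knock over the bottles and other things standing about.

Things in the scene. Friction and masses are not known exactly. Their poses are not given: they have to be found in the camera images.
- console: Tasting light: fixed dark wooden housing. Origin on the table under the cover's pivot line; x to its back, y to its left (looking from its front to its back), z up; front faces the robot roughly. Base 30 mm high, x -145 to +105 mm. Side cheeks at y = +-152 to 164 mm, 175 mm high within 65 mm of x = 0, rounded off to front and back (182 mm at most).
- pivot (a point): Middle of the level line (along the console's y) about which the cover turns: 50 mm above the table, over the console's origin. Axes as the console's.
- shutter (a joint): Roll-top cover of 13 pale slats, 298 mm wide, in circular tracks; outer radius 123 mm about the pivot line. Angle in rad: 0 shut (down to the front sill), 1.92 fully open (rolled to the back). About 0.6 kg; let go below about 0.8 it falls shut, above about 1.0 it runs open by itself, braked, within about 3 s, and stays. Takes 3 to 6 N at the bar.
- bar_middle (a point): Middle of the cover's brass bar handle: round, 12 mm thick, 180 mm long along the console's y, on a post at each end. It stands 168 mm from the pivot line (45 mm off the slats); when shut it is at the front, 20 degrees above the level of the pivot line (107 mm above the table). It moves on a circle about the pivot line: up, then back.
- carriage (a joint): Position in m of the filter slider along the console's y, positive to +y, travel +-64 mm. Five stops, 28 mm apart: -0.056, -0.028, 0, 0.028, 0.056; starts locked at 0. Friction 1.5 N. Held by the latch unless the tab is pressed.
- grip_middle (a point): Middle of the slider's grip at the top of the released tab: 76 mm above the table, console x = -75 mm, under the shut cover. Yellow tab 30 (x) by 36 mm (y), between two upright black ears 42 mm long (x), 6 mm thick, inner faces at y = +-20 mm from here, tops 92 mm above the table. A fingertip between the ears can press the tab and push an ear sideways. Amber filter 63 mm behind.
- tab (a joint): Depth in m to which the tab is pressed straight down: 0 up (locked in a stop), 0.008 fully down. Sprung: 3 N to start, 6 N fully down. The latch is free when over 4.5 mm down. Released between stops, the tab stays about 4.5 mm down until the slider, pushed on, comes to a stop, where it springs up and locks by itself (+-3 mm play).
- red_clip_point (a point): Top of the red clip (12 mm wide, 14 mm tall) on the console's front sill, 134 mm in front of the pivot line, 44 mm above the table, exactly in line (same console y) with the stop to be set. It is at any of the four stops other than the middle; white clips mark the other three.
- half_bottle: Half bottle, 62 mm diameter, 240 mm tall, full, loose; stands in front of one end of the bar. Origin at the centre of its underside.
- tumbler: Glass tumbler, 76 mm diameter, 85 mm tall, loose; stands in front of the other end of the bar. Origin at the centre of its underside.
- lamp: Table lamp, fixed: foot 130 mm diameter, stem, and brass head 100 mm diameter with its top at 288 mm; beside the console. Origin under its foot.
- wine_bottle: Wine bottle, 74 mm diameter, 290 mm tall, loose; on the other side of the console. Origin at the centre of its underside.
- phone: Black phone lying flat, 150 x 72 x 9 mm, loose. Origin at the centre of its underside.
- spectacles: Black spectacles with open temples, 120 x 140 mm, 45 mm tall, loose. Origin at the table, between the lenses.

How it is judged:
By the outcome, as a careful person would: the job done as asked, in the order asked, and still so for the second after the job is handed in, with the robot touching nothing.
It also fails if it takes over 50 s, if anything falls off the work surface, if the arm or the gripper's body presses on something with over 40 N, if the wrist force passes 120 N, or if a joint passes its speed limit or range.

ROBOT

A 7-joint arm with a two-finger parallel gripper is mounted at the origin on the work surface. World frame = base frame: x ahead of the robot, y to its left, z up, the work surface at z = 0. Lengths are in m, angles in rad, forces in N, time in s.
With the tool pointing down it reaches from about 0.4 to 0.85 m from the base axis. Payload 10.4 kg.
Tool frame: the origin (TCP) lies at the centre of the arm's flange, where the gripper is bolted on; the fingertips stand 173 mm ahead of it and the grasp point (between the pads) lies 155 mm ahead of it; z points along the fingers, y is the line along which they close (so a half turn about z gives the same grasp; the last joint's range is limited). The gripper opens to 85 mm and grips with 20 to 120 N. Pads are 22 mm wide; open, the fingers measure 114 mm over their backs; the gripper's body (76 mm by 85 mm) begins 54 mm behind the grasp point. The pads swing forward as they close: fully open they stand 13 mm farther back than shut.
Start: joints at [1.195, 0.332, -0.065, 1.46, 0.022, 1.35, -0.088], TCP at [0.216, -0.587, 0.405] pointing down, gripper open.
Joint ranges: [-2.6, 2.6], [-0.5, 2.12], [-1.47, 1.34], [0.16, 2.42], [-1.27, 4.41], [0.06, 2.06], [-2.6, 2.6]. Speed limits (rad/s): [2.22, 2.22, 2.79, 2.79, 3.14, 3.14, 3.14].

INTERFACE

Orientations are given as a unit quaternion [x, y, z, w].
In Python, from workcell import manip, viewer, finder gives the robot as it stands.
- The arm moves only by the tool arm_command, never from a script. Its argument "plan" is a list of rows, each an object with "dp": the shift along the tool's x, y, z in mm, a list of three; "spin": the turn about the tool's z in rad. A call has 1 to 5 rows; each row shifts and turns the commanded pose from where the row before left it, along the tool's axes as they then stand; what a row does not reach is not made up. A row lasts 1/10 s, in which the tool goes at most 50 mm and 8.59 degrees, less where a joint would pass 70% of its speed; a pose out of reach is approached as far as the arm can. A call is refused whole if a number of a shift passes 50 or a number of a turn 0.15, either way. A call with a gripper value outside its range is refused whole. "grip" is the closure, from -1 (fully open) to 1 (shut), set as the call begins (left out, the last holds). The fingers move at their own pace and stop on an object; "newtons" is the grip in N (left out, the last holds). Time passes only in rows, so rows that do not move let the fingers close. It gives the time, the measured TCP pose, the force, the opening and the grip force at its end, in the units of the state.
- manip.get_obs(): the state, without advancing time (a new reading comes with each control period).
- viewer.camera(name): name is "side" or "top" or "wrist"; returns the picture (420x560x3 uint8, blue, green, red); there is no depth.
- viewer.camera_params(name): a dict with "vertical_fov" (degrees; the focal length in pixels is half the picture's height over the tangent of half this angle, whatever the lens; pixels are square), "cx", "cy" (the principal point, pixels), "R" (3x3) and "t" (3): a world point X has camera coordinates R X + t; the wrist camera has in their place "T_tool_cam" (4x4, takes a point from camera to tool coordinates, whose origin is the TCP and whose axes are the flange's). Camera axes: x right, y down, z forward; pixel columns grow to the right and rows downward; lengths in m; the calibration is good to about 2 mm. A picture is of the moment at which its call begins: read the wrist's pose just before it. camera_params takes no time and is no camera call.
- manip.hand_in(): hands the job in; it is judged then, once.
Trained networks look in the newest picture that a camera, given by its name, has taken for a name from the list of things; names that differ only in an ending like _2 or _b are one class to them, and where a whole thing is asked for, a point or a joint stands for the part that bears it (a point fixed in the world has none). Each returns a list of dicts, best first, with "score" (0 to 1); they miss things now and then, are a little off and sometimes report something else, mostly with a low value. They report only what shows in the picture. A call takes as long as a camera call.
- finder.find_in(camera, thing): "position" ([x, y, z] in m, in world coordinates, good to about 4 mm: the middle of the surface that is visible of it).
The state is a dict: "clock": time; "joint_pos": joint angles; "joint_velocities": joint speeds; "tau": joint torques, N m; "position": TCP position; "ee_rot": TCP orientation; "ft_force": force on the tool from outside, world axes, zero at the start; "torque": the same for the moment, N m; "grip_width": opening from 0.0 (shut) to 1.0 (fully open); "grasp_force": force on a finger pad.
Only numpy, scipy, OpenCV 4.12 (cv2) and the standard library are available. Lean on these libraries where they do the work, as an engineer would, in place of code of your own. Each camera call takes 0.05 s, during which the arm holds its last target. There are 200 camera calls.

## Working session

There is one attempt and no reset: what is moved stays moved. The work goes in short steps, Python scripts to look and compute and a tool call to move; the robot and the scene stay as the last step left them, time stands still between calls to the robot, and variables do not carry over. Pictures are saved under pics/ and viewed, at most 10 in all, crops included, and the job is handed in when it is done.

Besides the shell and the picture viewer there is one more tool, called after "Call:" as name(argument=value, ...) on one line, values as JSON. arm_command: Moves the arm, as the interface text tells. Its arguments: {"type":"object","properties":{"plan":{"type":"array","items":{"type":"object","properties":{"dp":{"type":"array","items":{"type":"number"}},"spin":{"type":"number"}}}},"grip":{"type":"number"},"newtons":{"type":"number"}},"required":["plan"]}

```bash
mkdir -p pics; cat > h.py <<'E'
import numpy as np, cv2
from workcell import manip, viewer, finder
E
python3 - <<'E'
from h import *
o=manip.get_obs(); print({k:np.round(v,3).tolist() for k,v in o.items()})
a=viewer.camera("side"); b=viewer.camera("top")
cv2.imwrite("pics/a.png",a); cv2.imwrite("pics/b.png",b)
for c in ("side","top"):
  for t in ("console","bar_middle","red_clip_point","half_bottle","tumbler","lamp","wine_bottle","phone","spectacles","grip_middle"):
    r=finder.find_in(c,t)
    print(c,t,[(np.round(x["position"],3).tolist(),round(x["score"],2)) for x in r[:2]])
for c in ("side","top"):
  p=viewer.camera_params(c); print(c,{k:np.round(v,3).tolist() for k,v in p.items()})
print(np.round(viewer.camera_params("wrist")["T_tool_cam"],3).tolist(), manip.get_obs()["clock"])
E
```

```text
{'clock': 0.0, 'joint_pos': [1.195, 0.333, -0.065, 1.461, 0.022, 1.35, -0.089], 'joint_velocities': [-0.001, -0.001, -0.003, -0.001, 0.002, 0.001, -0.002], 'tau': [-0.0, -62.545, 0.049, -39.16, 0.016, 0.01, -0.0], 'position': [0.216, -0.586, 0.404], 'ee_rot': [0.984, 0.175, -0.0, -0.001], 'ft_force': [0.055, -0.004, 0.706], 'torque': [0.026, -0.002, 0.005], 'grasp_force': 0.0, 'grip_width': 0.999}
side console [([0.576, -0.041, 0.142], 0.75)]
side bar_middle [([0.555, -0.059, 0.149], 0.85)]
side red_clip_point []
side half_bottle [([0.411, -0.18, 0.15], 0.57), ([0.554, -0.06, 0.149], 0.38)]
side tumbler [([0.378, 0.011, 0.028], 0.88)]
side lamp [([0.576, 0.209, 0.284], 0.57)]
side wine_bottle [([0.706, -0.304, 0.173], 0.88)]
side phone [([0.521, -0.336, 0.012], 0.73)]
side spectacles [([0.383, 0.187, 0.03], 0.51)]
side grip_middle [([0.378, 0.009, 0.03], 0.49)]
top console [([0.591, -0.06, 0.143], 0.8)]
top bar_middle [([0.556, -0.06, 0.152], 0.96)]
top red_clip_point [([0.592, -0.06, 0.143], 0.62)]
top half_bottle [([0.418, -0.183, 0.16], 0.73)]
top tumbler [([0.372, 0.018, 0.023], 0.75)]
top lamp [([0.576, 0.198, 0.288], 0.73), ([0.371, 0.015, 0.023], 0.21)]
top wine_bottle []
top phone [([0.526, -0.337, 0.013], 0.67)]
top spectacles [([0.393, 0.181, 0.025], 0.56)]
top grip_middle []
side {'vertical_fov': 57.863, 'cx': 279.471, 'cy': 212.72, 'R': [[-0.45, -0.893, 0.004], [-0.846, 0.425, -0.321], [0.285, -0.148, -0.947]], 't': [0.289, 0.491, 0.991]}
top {'vertical_fov': 46.138, 'cx': 279.669, 'cy': 214.32, 'R': [[-0.027, -1.0, -0.004], [-0.993, 0.027, -0.115], [0.115, 0.001, -0.993]], 't': [0.057, 0.553, 1.101]}
[[0.0, -0.956, -0.293, 0.075], [1.0, -0.0, 0.0, 0.001], [-0.0, -0.293, 0.956, 0.031], [0.0, 0.0, 0.0, 1.0]] 1.1
```

View pics/a.png

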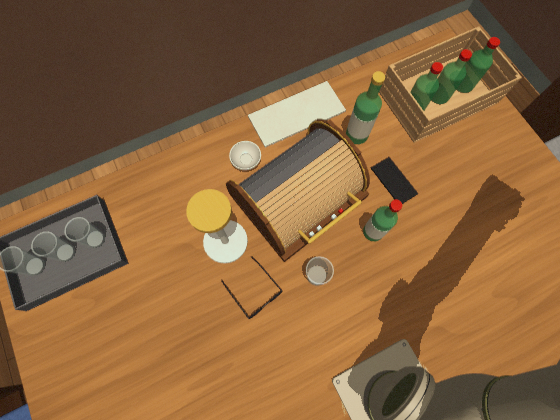

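View pics/b.png

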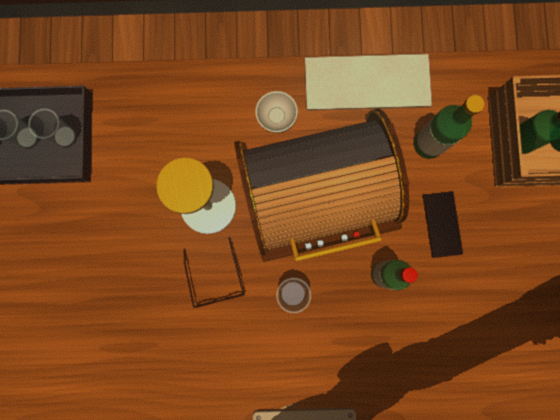

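The side view shows the console in the middle with the brass bar at (302,240)–(358,203). In the top view the bar runs (297,256)–(380,239). The clips are at (308,246), (320,243) and (344,238), with the red one rightmost at (357,235), so the target is the −0.056 stop. I'll localise these points more precisely.

```bash
cat >> h.py <<'E'
def ray(cam,uv,z):
    p=viewer.camera_params(cam); f=210/np.tan(np.radians(p["vertical_fov"]/2))
    R=np.array(p["R"]);t=np.array(p["t"]);c=-R.T@t
    d=R.T@np.array([(uv[0]-p["cx"])/f,(uv[1]-p["cy"])/f,1]); return c+d*(z-c[2])/d[2]
def proj(cam,X):
    p=viewer.camera_params(cam); f=210/np.tan(np.radians(p["vertical_fov"]/2))
    q=np.array(p["R"])@X+np.array(p["t"]); return np.array([p["cx"]+f*q[0]/q[2],p["cy"]+f*q[1]/q[2]])
E
python3 - <<'E'
from h import *
b=cv2.imread("pics/b.png"); a=cv2.imread("pics/a.png")
for n,uv in dict(c1=(308,246),c2=(320,243),c3=(344,238),red=(357,235)).items(): print(n,ray("top",uv,.044).round(4))
for n,uv in dict(L=(297,256),R=(380,239)).items(): print(n,ray("top",uv,.107).round(4))
for n,uv in dict(L=(303,239),R=(359,203)).items(): print("side",n,ray("side",uv,.107).round(4))
cv2.imwrite("pics/c.png",np.vstack([cv2.resize(b[220:270,280:400],(720,300),interpolation=2),cv2.resize(a[190:250,290:380],(450,300),interpolation=2)[:, :].copy() if 0 else cv2.resize(a[190:250,280:400],(720,300)[:2],interpolation=2)]))
E
```

```text
c1 [ 0.4796 -0.0201  0.044 ]
c2 [ 0.4856 -0.0474  0.044 ]
c3 [ 0.4954 -0.102   0.044 ]
red [ 0.5014 -0.1316  0.044 ]
L [0.4559 0.0074 0.107 ]
R [ 0.4872 -0.1704  0.107 ]
side L [0.4654 0.0185 0.107 ]
side R [ 0.4867 -0.1683  0.107 ]
```

View pics/c.png

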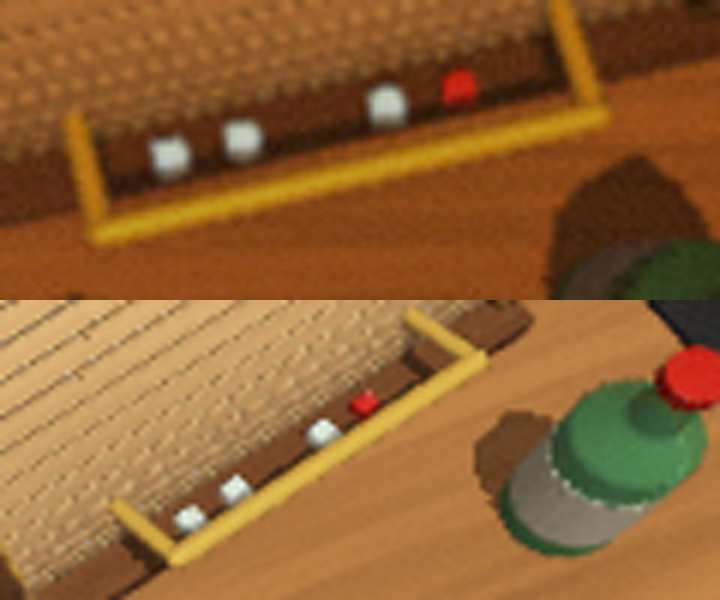

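```bash
cat >> h.py <<'E'
def con(P,X):
    x,y,a=P; c,s=np.cos(a),np.sin(a); return np.array([x+c*X[0]-s*X[1],y+s*X[0]+c*X[1],X[2]])
E
python3 - <<'E'
from h import *
from scipy.optimize import least_squares
B=.168*np.cos(np.radians(20)); O=[]
for y,uv in ((.088,(296.2,259.)),(-.088,(380.7,239.5))): O.append(("top",[-B,y,.107],uv))
for y,uv in ((.088,(309.7,241)),(-.088,(360.3,201.5))): O.append(("side",[-B,y,.107],uv))
for y,uv in ((.056,(308.3,246.5)),(.028,(320.3,243.5)),(-.028,(344.3,237.5)),(-.056,(356.7,234.7))): O.append(("top",[-.134,y,.044],uv))
for y,uv in ((.056,(311.5,233.8)),(.028,(319.2,228)),(-.028,(333.8,216.8)),(-.056,(340.7,210.8))): O.append(("side",[-.134,y,.044],uv))
f=lambda P:np.concatenate([proj(c,con(P,X))-uv for c,X,uv in O])
r=least_squares(f,[.63,-.09,-.2],loss="soft_l1"); P=r.x
print(P.round(4)); print(f(P).reshape(-1,2).round(1).tolist())
for n,X in dict(bar=[-B,0,.107],grip=[-.075,0,.076],red=[-.134,-.056,.044]).items(): print(n,con(P,X).round(4))
c,s=np.cos(P[2]),np.sin(P[2])
for n,w in dict(hb=(.415,-.182),tum=(.375,.014),lamp=(.576,.2),wine=(.706,-.304)).items():
    d=np.array(w)-P[:2]; print(n,"console frame",(c*d[0]+s*d[1]).round(3),(-s*d[0]+c*d[1]).round(3))
E
```

```text
[ 0.6225 -0.0491  0.2044]
[[2.0, -0.3], [-2.1, 0.2], [0.4, 0.8], [-1.4, 1.9], [0.3, -0.7], [0.4, -0.5], [0.4, -0.2], [0.1, -0.3], [0.1, 0.3], [-0.2, 0.3], [-0.1, 0.0], [0.2, 0.4]]
bar [ 0.468  -0.0811  0.107 ]
grip [ 0.5491 -0.0643  0.076 ]
red [ 0.5027 -0.1311  0.044 ]
hb console frame -0.23 -0.088
tum console frame -0.23 0.112
lamp console frame 0.005 0.253
wine console frame 0.03 -0.267
```

```bash
cat >> h.py <<'E'
P=np.array([.6225,-.0491,.2044])
from scipy.spatial.transform import Rotation as Ro
import json
def state():
    o=manip.get_obs(); R=Ro.from_quat(o["ee_rot"]).as_matrix()
    return np.array(o["position"]),np.arctan2(R[1,0],R[0,0]),R,o
def rows(pts,psi,n):
    """pts: TCP way points in world, n rows for each, psi final tool-x azimuth reached evenly"""
    p,a,_,_=state(); N=sum(n); d=(psi-a+np.pi)%(2*np.pi)-np.pi; out=[]
    for q,k in zip(pts,n):
        st=(np.array(q)-p)/k
        for _ in range(k):
            v=[np.cos(a)*st[0]+np.sin(a)*st[1],np.sin(a)*st[0]-np.cos(a)*st[1],-st[2]]
            out.append({"dp":[round(1000*x,1) for x in v],"spin":round(-d/N,4)}); a+=d/N
        p=np.array(q)
    for i in range(0,N,5): print(json.dumps(out[i:i+5]))
E
python3 - <<'E'
from h import *
t=con(P,[-.158,.015,0]); t[2]=.42
p,a,R,o=state(); print(p,a,t)
rows([[p[0]+.02,p[1]+.04,.47],[t[0],t[1],.47],t],P[2]+np.pi/2,[2,15,3])
E
```

```text
[ 0.21595795 -0.58651428  0.40473554] 0.3527852848628365 [ 0.4647444  -0.06648305  0.42      ]
[{"dp": [16.3, -15.3, -32.6], "spin": -0.0711}, {"dp": [17.3, -14.1, -32.6], "spin": -0.0711}, {"dp": [28.6, -20.9, -0.0], "spin": -0.0711}, {"dp": [30.0, -18.8, -0.0], "spin": -0.0711}, {"dp": [31.3, -16.6, -0.0], "spin": -0.0711}]
[{"dp": [32.4, -14.4, -0.0], "spin": -0.0711}, {"dp": [33.3, -12.0, -0.0], "spin": -0.0711}, {"dp": [34.1, -9.6, -0.0], "spin": -0.0711}, {"dp": [34.7, -7.2, -0.0], "spin": -0.0711}, {"dp": [35.1, -4.7, -0.0], "spin": -0.0711}]
[{"dp": [35.4, -2.2, -0.0], "spin": -0.0711}, {"dp": [35.4, 0.3, -0.0], "spin": -0.0711}, {"dp": [35.3, 2.8, -0.0], "spin": -0.0711}, {"dp": [35.0, 5.3, -0.0], "spin": -0.0711}, {"dp": [34.6, 7.8, -0.0], "spin": -0.0711}]
[{"dp": [33.9, 10.3, -0.0], "spin": -0.0711}, {"dp": [33.1, 12.6, -0.0], "spin": -0.0711}, {"dp": [0.0, 0.0, 16.7], "spin": -0.0711}, {"dp": [0.0, 0.0, 16.7], "spin": -0.0711}, {"dp": [0.0, 0.0, 16.7], "spin": -0.0711}]
```

Call:
arm_command(plan=[{"dp": [16,-15,-33],"spin": -0.071},{"dp": [17,-14,-33],"spin": -0.071},{"dp": [29,-21,0],"spin": -0.071},{"dp": [30,-19,0],"spin": -0.071},{"dp": [31,-17,0],"spin": -0.071}], grip=0.2, newtons=30)

```text
clock: 1.6
position: [0.2815, -0.4493, 0.471]
ee_rot: [0.938, 0.348, 0.0, 0.0]
ft_force: [0.6, -0.2, 0.1]
grip_width: 0.405
grasp_force: 0.0
```

Call:
arm_command(plan=[{"dp": [32,-14,0],"spin": -0.071},{"dp": [33,-12,0],"spin": -0.071},{"dp": [34,-10,0],"spin": -0.071},{"dp": [35,-7,0],"spin": -0.071},{"dp": [35,-5,0],"spin": -0.071}])

```text
clock: 2.1
position: [0.3572, -0.2897, 0.4709]
ee_rot: [0.861, 0.508, -0.0, 0.0]
ft_force: [0.4, -0.1, -0.5]
grip_width: 0.398
grasp_force: 0.0
```

Call:
arm_command(plan=[{"dp": [35,-2,0],"spin": -0.071},{"dp": [35,0,0],"spin": -0.071},{"dp": [35,3,0],"spin": -0.071},{"dp": [35,5,0],"spin": -0.071},{"dp": [35,8,0],"spin": -0.071}])

```text
clock: 2.6
position: [0.433, -0.1306, 0.471]
ee_rot: [0.758, 0.652, 0.0, 0.0]
ft_force: [0.8, -0.9, -0.1]
grip_width: 0.402
grasp_force: 0.0
```

Call:
arm_command(plan=[{"dp": [34,10,0],"spin": -0.071},{"dp": [33,13,0],"spin": -0.071},{"dp": [0,0,17],"spin": -0.071},{"dp": [0,0,17],"spin": -0.071},{"dp": [0,0,17],"spin": -0.071}])

```text
clock: 3.1
position: [0.4635, -0.0678, 0.4192]
ee_rot: [0.631, 0.776, 0.0, 0.0]
ft_force: [0.5, 0.4, 0.6]
grip_width: 0.402
grasp_force: 0.0
```

```bash
cat >> h.py <<'E'
def wcam():
    p,a,R,o=state(); c=viewer.camera_params("wrist"); f=210/np.tan(np.radians(c["vertical_fov"]/2)); T=np.array(c["T_tool_cam"])
    def pr(X):
        q=T[:3,:3].T@(R.T@(np.array(X)-p)-T[:3,3]); return c["cx"]+f*q[0]/q[2],c["cy"]+f*q[1]/q[2]
    return pr
E
python3 - <<'E'
from h import *
pr=wcam(); im=viewer.camera("wrist"); p,a,R,o=state(); print(p,a-P[2]-np.pi/2)
r=finder.find_in("wrist","bar_middle"); print([(np.round(x["position"],3).tolist(),round(x["score"],2)) for x in r[:2]])
for y in np.linspace(-.09,.09,7):
    u=pr(con(P,[-.158,y,.107])); cv2.circle(im,(int(round(u[0])),int(round(u[1]))),2,(255,0,255),-1)
for y in (-.056,-.028,.028,.056):
    u=pr(con(P,[-.134,y,.044])); cv2.circle(im,(int(round(u[0])),int(round(u[1]))),2,(255,255,0),-1)
cv2.imwrite("pics/d.png",im)
E
```

```text
[ 0.462875   -0.06797393  0.41653857] 0.005134982054570525
[([0.552, -0.004, 0.153], 0.68), ([0.507, -0.322, 0.008], 0.28)]
```

View pics/d.png

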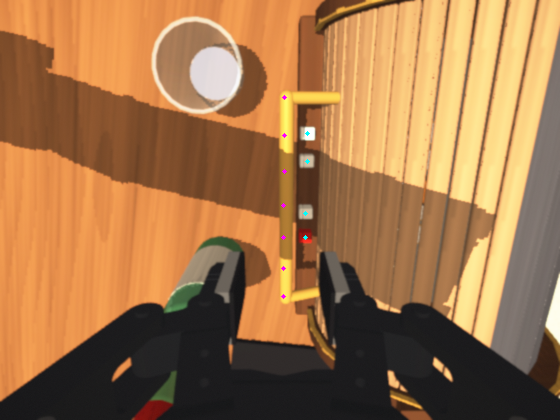

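The wrist view confirms the fit. The bar overlay at (285,97)–(285,297) and the clip overlays, red at (306,238), sit on the real parts. Next I'll descend on the bar.

```bash
python3 - <<'E'
from h import *
t=con(P,[-.157,.015,.257]); rows([t],P[2]+np.pi/2,[10])
E
```

```text
[{"dp": [0.1, 0.3, 16.1], "spin": -0.0001}, {"dp": [0.1, 0.3, 16.1], "spin": -0.0001}, {"dp": [0.1, 0.3, 16.1], "spin": -0.0001}, {"dp": [0.1, 0.3, 16.1], "spin": -0.0001}, {"dp": [0.1, 0.3, 16.1], "spin": -0.0001}]
[{"dp": [0.1, 0.3, 16.1], "spin": -0.0001}, {"dp": [0.1, 0.3, 16.1], "spin": -0.0001}, {"dp": [0.1, 0.3, 16.1], "spin": -0.0001}, {"dp": [0.1, 0.3, 16.1], "spin": -0.0001}, {"dp": [0.1, 0.3, 16.1], "spin": -0.0001}]
```

Call:
arm_command(plan=[{"dp": [0,1,16],"spin": 0},{"dp": [0,1,16],"spin": 0},{"dp": [0,1,16],"spin": 0},{"dp": [0,0,16],"spin": 0},{"dp": [0,0,16],"spin": 0}])

```text
clock: 3.7
position: [0.4668, -0.0676, 0.3402]
ee_rot: [0.633, 0.774, 0.0, 0.001]
ft_force: [-0.4, -0.0, -0.5]
grip_width: 0.399
grasp_force: 0.0
```

Call:
arm_command(plan=[{"dp": [0,0,16],"spin": 0},{"dp": [0,0,16],"spin": 0},{"dp": [0,0,16],"spin": 0},{"dp": [0,0,16],"spin": 0},{"dp": [0,0,16],"spin": 0}])

```text
clock: 4.2
position: [0.467, -0.0677, 0.2602]
ee_rot: [0.633, 0.774, 0.0, 0.001]
ft_force: [0.3, -0.3, 0.3]
grip_width: 0.4
grasp_force: 0.0
```

Call:
arm_command(plan=[{"dp": [0,0,0],"spin": 0},{"dp": [0,0,0],"spin": 0},{"dp": [0,0,0],"spin": 0},{"dp": [0,0,0],"spin": 0},{"dp": [0,0,0],"spin": 0}], grip=1, newtons=30)

```text
clock: 4.7
position: [0.4669, -0.0674, 0.2604]
ee_rot: [0.632, 0.775, 0.001, 0.001]
ft_force: [4.7, 1.4, -5.1]
grip_width: 0.128
grasp_force: 29.2
```

```bash
python3 - <<'E'
from h import *
p,a,R,o=state(); c,s=np.cos(P[2]),np.sin(P[2]); d=p-[P[0],P[1],0]
print("console",c*d[0]+s*d[1],-s*d[0]+c*d[1],p[2],a-P[2]-np.pi/2,o["ft_force"],o["grip_width"],o["grasp_force"])
B=np.radians
pts=[];x0=np.array([c*d[0]+s*d[1],p[2]]); ang=B(20)
b0=np.array([-np.cos(ang),np.sin(ang)])*.168
prev=b0
for i in range(1,31):
    th=ang+1.55*i/30; b=np.array([-np.cos(th),np.sin(th)])*.168; st=(b-prev)*1000; prev=b
    print(i,[0,round(st[0],1),round(-st[1],1)])
E
```

```text
console -0.15604537614474598 0.01368300534912506 0.2603848390155681 -0.002563646609099024 [ 4.68586334  1.39422044 -5.09090796] 0.1279486387576695 29.195814728736877
1 [0, np.float64(3.2), np.float64(-8.1)]
2 [0, np.float64(3.6), np.float64(-7.9)]
3 [0, np.float64(4.0), np.float64(-7.7)]
4 [0, np.float64(4.4), np.float64(-7.5)]
5 [0, np.float64(4.8), np.float64(-7.3)]
6 [0, np.float64(5.1), np.float64(-7.0)]
7 [0, np.float64(5.5), np.float64(-6.7)]
8 [0, np.float64(5.8), np.float64(-6.4)]
9 [0, np.float64(6.2), np.float64(-6.1)]
10 [0, np.float64(6.5), np.float64(-5.8)]
11 [0, np.float64(6.8), np.float64(-5.5)]
12 [0, np.float64(7.0), np.float64(-5.1)]
13 [0, np.float64(7.3), np.float64(-4.7)]
14 [0, np.float64(7.5), np.float64(-4.3)]
15 [0, np.float64(7.7), np.float64(-4.0)]
16 [0, np.float64(7.9), np.float64(-3.5)]
17 [0, np.float64(8.1), np.float64(-3.1)]
18 [0, np.float64(8.2), np.float64(-2.7)]
19 [0, np.float64(8.4), np.float64(-2.3)]
20 [0, np.float64(8.5), np.float64(-1.8)]
21 [0, np.float64(8.6), np.float64(-1.4)]
22 [0, np.float64(8.6), np.float64(-1.0)]
23 [0, np.float64(8.7), np.float64(-0.5)]
24 [0, np.float64(8.7), np.float64(-0.1)]
25 [0, np.float64(8.7), np.float64(0.4)]
26 [0, np.float64(8.6), np.float64(0.8)]
27 [0, np.float64(8.6), np.float64(1.3)]
28 [0, np.float64(8.5), np.float64(1.7)]
29 [0, np.float64(8.4), np.float64(2.2)]
30 [0, np.float64(8.3), np.float64(2.6)]
```

Call:
arm_command(plan=[{"dp": [0,3.2,-8.1],"spin": 0},{"dp": [0,3.6,-7.9],"spin": 0},{"dp": [0,4,-7.7],"spin": 0},{"dp": [0,4.4,-7.5],"spin": 0},{"dp": [0,4.8,-7.3],"spin": 0}])

```text
clock: 5.2
position: [0.4859, -0.0635, 0.2985]
ee_rot: [0.632, 0.775, -0.001, -0.0]
ft_force: [-0.1, -0.0, -5.7]
grip_width: 0.128
grasp_force: 29.3
```

Call:
arm_command(plan=[{"dp": [0,5.1,-7],"spin": 0},{"dp": [0,5.5,-6.7],"spin": 0},{"dp": [0,5.8,-6.4],"spin": 0},{"dp": [0,6.2,-6.1],"spin": 0},{"dp": [0,6.5,-5.8],"spin": 0}])

```text
clock: 5.7
position: [0.5135, -0.0578, 0.3308]
ee_rot: [0.632, 0.775, -0.002, -0.002]
ft_force: [-18.0, -0.6, 13.7]
grip_width: 0.126
grasp_force: 30.5
```

Call:
arm_command(plan=[{"dp": [0,6.3,-6],"spin": 0},{"dp": [0,6.5,-5.6],"spin": 0},{"dp": [0,6.8,-5.2],"spin": 0},{"dp": [0,7.2,-4.7],"spin": 0},{"dp": [0,7.5,-4.2],"spin": 0}])

```text
clock: 6.2
position: [0.5482, -0.0506, 0.3571]
ee_rot: [0.632, 0.775, -0.001, -0.0]
ft_force: [-5.9, 1.0, 5.1]
grip_width: 0.126
grasp_force: 29.3
```

Forces are easing after the outward correction, so I'll continue.

Call:
arm_command(plan=[{"dp": [0,7.8,-3.8],"spin": 0},{"dp": [0,8,-3.4],"spin": 0},{"dp": [0,8.1,-3],"spin": 0},{"dp": [0,8.3,-2.5],"spin": 0},{"dp": [0,8.4,-2],"spin": 0}])

```text
clock: 6.7
position: [0.5885, -0.0423, 0.3714]
ee_rot: [0.632, 0.775, 0.0, 0.0]
ft_force: [-4.4, 1.8, 2.9]
grip_width: 0.124
grasp_force: 31.4
```

Call:
arm_command(plan=[{"dp": [0,8.6,-1.5],"spin": 0},{"dp": [0,8.6,-1],"spin": 0},{"dp": [0,8.7,-0.6],"spin": 0},{"dp": [0,8.7,-0.1],"spin": 0},{"dp": [0,8.7,0.4],"spin": 0}])

```text
clock: 7.2
position: [0.6311, -0.0335, 0.3732]
ee_rot: [0.632, 0.775, 0.0, -0.0]
ft_force: [-1.6, 3.9, 3.3]
grip_width: 0.123
grasp_force: 32.2
```

Call:
arm_command(plan=[{"dp": [0,8.6,0.8],"spin": 0},{"dp": [0,8.6,1.3],"spin": 0},{"dp": [0,8.5,1.7],"spin": 0},{"dp": [0,8.4,2.2],"spin": 0},{"dp": [0,8.3,2.6],"spin": 0}])

```text
clock: 7.7
position: [0.6726, -0.0251, 0.3646]
ee_rot: [0.632, 0.775, 0.0, 0.0]
ft_force: [-0.8, 4.9, 2.5]
grip_width: 0.127
grasp_force: 32.5
```

Call:
arm_command(plan=[{"dp": [0,2,1],"spin": 0},{"dp": [0,3,-3],"spin": 0},{"dp": [0,3,-20],"spin": 0},{"dp": [0,0,-30],"spin": 0},{"dp": [0,0,-30],"spin": 0}], grip=0)

```text
clock: 8.2
position: [0.6796, -0.0247, 0.4478]
ee_rot: [0.633, 0.774, -0.001, 0.0]
ft_force: [0.5, -0.1, 1.2]
grip_width: 0.496
grasp_force: 0.0
```

```bash
python3 - <<'E'
from h import *
P2=con(P,[-.075,-.002,.30]); h=con(P,[-.12,.0,.43]); print(P2)
rows([h,P2],P[2]+np.pi/2,[5,5])
E
```

```text
[ 0.54946724 -0.06628184  0.3       ]
[{"dp": [-2.6, -36.2, 3.6], "spin": -0.0004}, {"dp": [-2.6, -36.2, 3.6], "spin": -0.0004}, {"dp": [-2.6, -36.2, 3.6], "spin": -0.0004}, {"dp": [-2.5, -36.2, 3.6], "spin": -0.0004}, {"dp": [-2.5, -36.2, 3.6], "spin": -0.0004}]
[{"dp": [-0.4, 9.0, 26.0], "spin": -0.0004}, {"dp": [-0.4, 9.0, 26.0], "spin": -0.0004}, {"dp": [-0.4, 9.0, 26.0], "spin": -0.0004}, {"dp": [-0.4, 9.0, 26.0], "spin": -0.0004}, {"dp": [-0.4, 9.0, 26.0], "spin": -0.0004}]
```

Call:
arm_command(plan=[{"dp": [-3,-36,4],"spin": 0},{"dp": [-3,-36,4],"spin": 0},{"dp": [-3,-36,4],"spin": 0},{"dp": [-2,-36,3],"spin": 0},{"dp": [-2,-36,3],"spin": 0}], grip=1)

```text
clock: 8.7
position: [0.5044, -0.0737, 0.4289]
ee_rot: [0.633, 0.774, -0.0, 0.001]
ft_force: [-0.0, 0.2, 1.7]
grip_width: -0.0
grasp_force: 0.0
```

```bash
python3 - <<'E'
from h import *
pr=wcam(); im=viewer.camera("wrist"); raw=im.copy(); p,a,R,o=state(); print(p,a-P[2]-np.pi/2,o["clock"])
r=finder.find_in("wrist","grip_middle"); print([(np.round(x["position"],3).tolist(),round(x["score"],2)) for x in r[:2]],con(P,[-.075,0,.076]))
for dx,dy,dz in ((0,0,0),(.015,.018,0),(.015,-.018,0),(-.015,.018,0),(-.015,-.018,0),(.021,.02,.016),(-.021,.02,.016),(.021,-.02,.016),(-.021,-.02,.016)):
    u=pr(con(P,[-.075+dx,dy,.076+dz])); cv2.circle(im,(int(round(u[0])),int(round(u[1]))),1,(255,0,255),-1)
for y in (-.056,-.028,.028,.056):
    u=pr(con(P,[-.134,y,.044])); cv2.circle(im,(int(round(u[0])),int(round(u[1]))),1,(255,255,0),-1)
s=viewer.camera("side"); cv2.imwrite("pics/e.png",cv2.resize(im,(800,600))); cv2.imwrite("pics/f.png",s)
E
```

```text
[ 0.50069609 -0.0750793   0.42828588] -0.005649304765507734 8.75
[([0.556, -0.057, 0.057], 0.97)] [ 0.54906128 -0.06432348  0.076     ]
```

View pics/e.png

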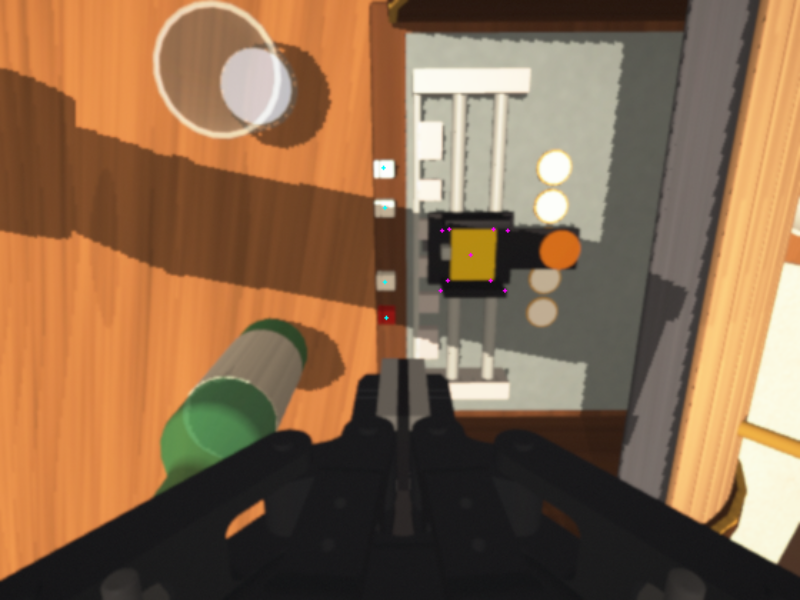

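View pics/f.png

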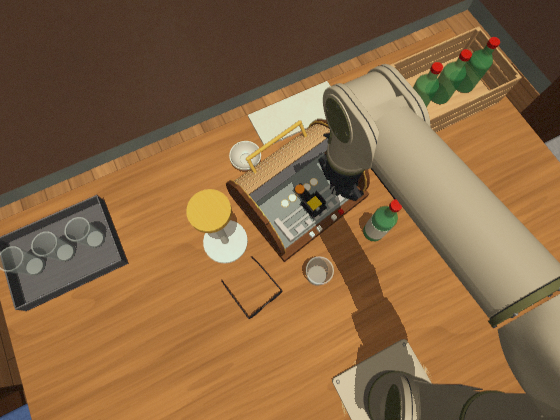

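Both views show the cover rolled to the back. In the wrist view the yellow tab is at (473,254), between its ears and within 2 mm of the prediction. The red clip is at (386,317). The bottle and tumbler look unmoved.

```bash
python3 - <<'E'
from h import *
rows([con(P,[-.074,0,.33]),con(P,[-.074,0,.252])],P[2]+np.pi/2,[5,5])
E
```

```text
[{"dp": [0.2, 9.3, 19.9], "spin": -0.0006}, {"dp": [0.1, 9.3, 19.9], "spin": -0.0006}, {"dp": [0.1, 9.3, 19.9], "spin": -0.0006}, {"dp": [0.1, 9.3, 19.9], "spin": -0.0006}, {"dp": [0.1, 9.3, 19.9], "spin": -0.0006}]
[{"dp": [0.0, 0.0, 15.6], "spin": -0.0006}, {"dp": [0.0, 0.0, 15.6], "spin": -0.0006}, {"dp": [0.0, 0.0, 15.6], "spin": -0.0006}, {"dp": [0.0, 0.0, 15.6], "spin": -0.0006}, {"dp": [0.0, 0.0, 15.6], "spin": -0.0006}]
```

Call:
arm_command(plan=[{"dp": [0,9,20],"spin": 0},{"dp": [0,9,20],"spin": 0},{"dp": [0,9,20],"spin": 0},{"dp": [0,9,20],"spin": 0},{"dp": [0,9,20],"spin": 0}])

```text
clock: 9.35
position: [0.5513, -0.0635, 0.3283]
ee_rot: [0.632, 0.775, 0.0, 0.0]
ft_force: [0.5, 0.3, -0.8]
grip_width: -0.003
grasp_force: 0.0
```

Call:
arm_command(plan=[{"dp": [0,0,15],"spin": 0},{"dp": [0,0,15],"spin": 0},{"dp": [0,0,15],"spin": 0},{"dp": [0,0,15],"spin": 0},{"dp": [0,0,0],"spin": 0}])

```text
clock: 9.85
position: [0.5493, -0.0639, 0.2668]
ee_rot: [0.632, 0.775, -0.001, -0.001]
ft_force: [-0.7, -0.6, -0.7]
grip_width: -0.002
grasp_force: 0.0
```

```bash
python3 - <<'E'
from h import *
p,a,R,o=state(); c,s=np.cos(P[2]),np.sin(P[2]); d=p-[P[0],P[1],0]
print("console",c*d[0]+s*d[1],-s*d[0]+c*d[1],p[2],a-P[2]-np.pi/2,o["ft_force"])
pr=wcam(); im=viewer.camera("wrist"); cv2.imwrite("pics/g.png",im[:,:])
for n,X in dict(tip=p+R@[0,0,.173],tipl=p+R@[.011,0,.173],tab=con(P,[-.074,0,.076])).items(): print(n,np.round(pr(X)))
E
```

```text
console -0.07468742004374727 0.0004164108500355236 0.2667661238730992 -0.0026195301485580913 [-0.71374564 -0.58886033 -0.65359502]
tip [282. 266.]
tipl [282. 244.]
tab [285. 251.]
```

View pics/g.png

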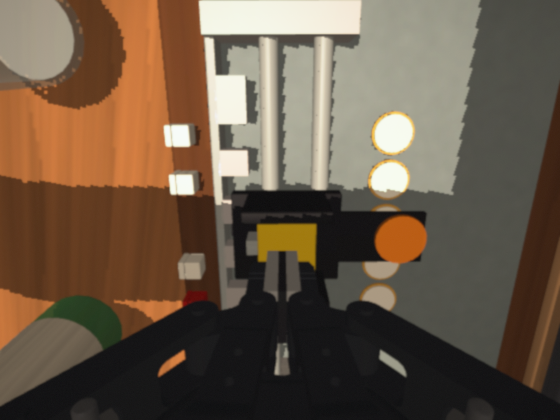

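The fingertip at (282,255) is over the yellow tab, centred at (287,243), and just behind the near ear. I'll press straight down.

Call:
arm_command(plan=[{"dp": [0,0.5,6],"spin": 0},{"dp": [0,0.5,6],"spin": 0},{"dp": [0,0,5],"spin": 0},{"dp": [0,0,4],"spin": 0},{"dp": [0,0,3],"spin": 0}])

```text
clock: 10.4
position: [0.5511, -0.0635, 0.2448]
ee_rot: [0.632, 0.775, -0.0, 0.0]
ft_force: [-0.9, -0.3, 5.2]
grip_width: -0.0
grasp_force: 2.2
```

Call:
arm_command(plan=[{"dp": [0,0,1],"spin": 0},{"dp": [0,0,0],"spin": 0}])

```text
clock: 10.6
position: [0.5511, -0.0635, 0.244]
ee_rot: [0.632, 0.775, -0.0, 0.0]
ft_force: [-2.1, -0.7, 4.5]
grip_width: 0.003
grasp_force: 2.3
```

Call:
arm_command(plan=[{"dp": [0,0,1],"spin": 0},{"dp": [0,0,1],"spin": 0},{"dp": [0,0,0],"spin": 0}])

```text
clock: 10.9
position: [0.5511, -0.0635, 0.242]
ee_rot: [0.632, 0.775, 0.0, 0.0]
ft_force: [-1.2, -0.5, 5.7]
grip_width: 0.001
grasp_force: 2.7
```

Call:
arm_command(plan=[{"dp": [-4,0,0],"spin": 0},{"dp": [-4,0,0],"spin": 0},{"dp": [-4,0,0],"spin": 0},{"dp": [-4,0,0],"spin": 0},{"dp": [0,0,0],"spin": 0}])

```text
clock: 11.4
position: [0.5544, -0.0795, 0.2421]
ee_rot: [0.632, 0.775, 0.0, 0.0]
ft_force: [-0.9, -1.8, 5.5]
grip_width: -0.005
grasp_force: 2.7
```

Call:
arm_command(plan=[{"dp": [-6,0,0],"spin": 0},{"dp": [-6,0,0],"spin": 0},{"dp": [-7,0,0],"spin": 0},{"dp": [-7,0,0],"spin": 0},{"dp": [-6,0,0],"spin": 0}])

```text
clock: 11.9
position: [0.5608, -0.1104, 0.2421]
ee_rot: [0.632, 0.775, 0.0, 0.0]
ft_force: [-1.7, 1.7, 5.4]
grip_width: -0.001
grasp_force: 2.7
```

Call:
arm_command(plan=[{"dp": [0,0,-3],"spin": 0},{"dp": [0,0,-3],"spin": 0},{"dp": [0,0,0],"spin": 0}])

```text
clock: 12.2
position: [0.5607, -0.1101, 0.248]
ee_rot: [0.632, 0.775, 0.0, 0.0]
ft_force: [1.0, 0.5, 1.0]
grip_width: -0.001
grasp_force: 0.0
```

```bash
python3 - <<'E'
from h import *
p,a,R,o=state(); c,s=np.cos(P[2]),np.sin(P[2]); d=p-[P[0],P[1],0]
print("console",c*d[0]+s*d[1],-s*d[0]+c*d[1],p[2],a-P[2]-np.pi/2,o["ft_force"])
im=viewer.camera("wrist"); cv2.imwrite("pics/i.png",im)
E
```

```text
console -0.0729459747585914 -0.04719244906207405 0.24804897999495648 -0.002072228000091325 [0.99297757 0.45379673 0.97695352]
```

View pics/i.png

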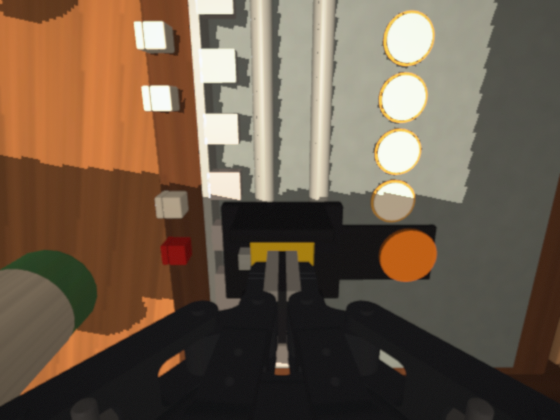

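The slider has moved: the orange filter is at (408,255), past the fourth lamp window at (393,201), and nearly level with the red clip at (177,250). I'll push the ear on with the tab released.

Call:
arm_command(plan=[{"dp": [-2,0,0],"spin": 0},{"dp": [-2,0,0],"spin": 0},{"dp": [-2,0,0],"spin": 0},{"dp": [-2,0,0],"spin": 0},{"dp": [-2,0,0],"spin": 0}])

```text
clock: 12.75
position: [0.5626, -0.1198, 0.2477]
ee_rot: [0.632, 0.775, 0.0, -0.001]
ft_force: [-1.8, 3.9, 1.7]
grip_width: 0.002
grasp_force: 2.1
```

Call:
arm_command(plan=[{"dp": [-2,0,0],"spin": 0},{"dp": [-2,0,0],"spin": 0},{"dp": [-1,0,0],"spin": 0},{"dp": [0,0,0],"spin": 0}])

```text
clock: 13.15
position: [0.5638, -0.1258, 0.248]
ee_rot: [0.632, 0.775, -0.0, 0.0]
ft_force: [-1.9, 1.0, 2.4]
grip_width: -0.001
grasp_force: 1.8
```

Call:
arm_command(plan=[{"dp": [0,0,-3],"spin": 0},{"dp": [0,0,-2],"spin": 0},{"dp": [-1,0,0],"spin": 0},{"dp": [-1,0,0],"spin": 0},{"dp": [0,0,0],"spin": 0}])

```text
clock: 13.65
position: [0.5642, -0.1271, 0.2528]
ee_rot: [0.632, 0.775, 0.0, 0.0]
ft_force: [0.7, 1.0, 0.7]
grip_width: -0.001
grasp_force: 0.4
```

Call:
arm_command(plan=[{"dp": [-1,0,0],"spin": 0},{"dp": [-1,0,0],"spin": 0},{"dp": [0,0,0],"spin": 0}])

```text
clock: 13.95
position: [0.5645, -0.1292, 0.2528]
ee_rot: [0.632, 0.775, 0.0, 0.0]
ft_force: [0.9, 0.3, 0.5]
grip_width: 0.0
grasp_force: 0.4
```

Call:
arm_command(plan=[{"dp": [-1,0,0],"spin": 0},{"dp": [-1,0,0],"spin": 0},{"dp": [0,0,0],"spin": 0}])

```text
clock: 14.25
position: [0.5648, -0.1302, 0.2528]
ee_rot: [0.632, 0.775, 0.0, -0.001]
ft_force: [-0.8, 5.3, 1.6]
grip_width: 0.002
grasp_force: 2.4
```

Call:
arm_command(plan=[{"dp": [-1,0,0],"spin": 0},{"dp": [0,0,0],"spin": 0}])

```text
clock: 14.45
position: [0.565, -0.1306, 0.2528]
ee_rot: [0.632, 0.775, 0.0, -0.001]
ft_force: [-1.8, 8.1, 2.3]
grip_width: -0.002
grasp_force: 3.8
```

The lateral force rises to 8 N against 1.5 N of friction, so the slider is locked. I'll back off, lift clear and check.

Call:
arm_command(plan=[{"dp": [5,0,0],"spin": 0},{"dp": [4,0,0],"spin": 0},{"dp": [0,0,-15],"spin": 0},{"dp": [0,0,-25],"spin": 0},{"dp": [0,0,-35],"spin": 0}])

```text
clock: 14.95
position: [0.5628, -0.1235, 0.3284]
ee_rot: [0.632, 0.775, -0.001, -0.001]
ft_force: [0.5, 0.3, 0.4]
grip_width: -0.001
grasp_force: 0.0
```

Call:
arm_command(plan=[{"dp": [25,0,-40],"spin": 0},{"dp": [25,0,-40],"spin": 0},{"dp": [0,-15,-10],"spin": 0},{"dp": [0,-15,0],"spin": 0},{"dp": [0,0,0],"spin": 0}])

```text
clock: 15.45
position: [0.5229, -0.0806, 0.4196]
ee_rot: [0.633, 0.774, -0.0, 0.001]
ft_force: [-0.0, -0.7, -0.0]
grip_width: 0.001
grasp_force: 0.0
```

```bash
python3 - <<'E'
from h import *
pr=wcam(); im=viewer.camera("wrist"); p,a,R,o=state(); print(p,o["clock"],o["ft_force"])
r=finder.find_in("wrist","grip_middle"); print([(np.round(x["position"],3).tolist(),round(x["score"],2)) for x in r[:2]])
for dx,dy,dz in ((.015,.018,0),(.015,-.018,0),(-.015,.018,0),(-.015,-.018,0)):
    u=pr(con(P,[-.0735+dx,-.056+dy,.076+dz])); cv2.circle(im,(int(round(u[0])),int(round(u[1]))),1,(255,0,255),-1)
cv2.imwrite("pics/j.png",im); cv2.imwrite("pics/k.png",viewer.camera("side"))
for t in ("bar_middle","half_bottle","tumbler","wine_bottle","phone","spectacles"):
    r=finder.find_in("side",t); print(t,[(np.round(x["position"],3).tolist(),round(x["score"],2)) for x in r[:1]])
E
```

```text
[ 0.52349306 -0.08063413  0.41898782] 15.5 [-0.17705513 -0.05407566 -0.05273314]
[([0.572, -0.113, 0.058], 0.83)]
bar_middle [([0.69, -0.024, 0.162], 0.94)]
half_bottle [([0.408, -0.182, 0.146], 0.64)]
tumbler [([0.379, 0.008, 0.031], 0.91)]
wine_bottle []
phone [([0.521, -0.308, 0.011], 0.78)]
spectacles [([0.381, 0.188, 0.028], 0.66)]
```

View pics/j.png

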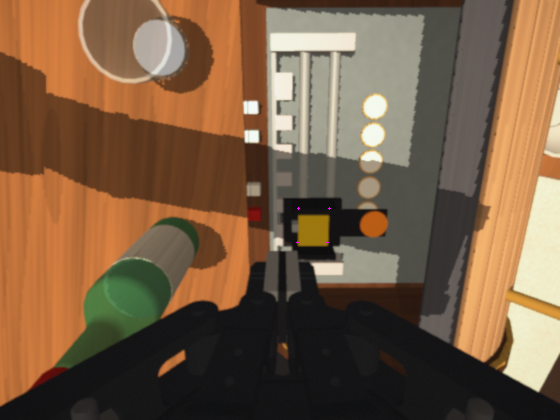

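View pics/k.png

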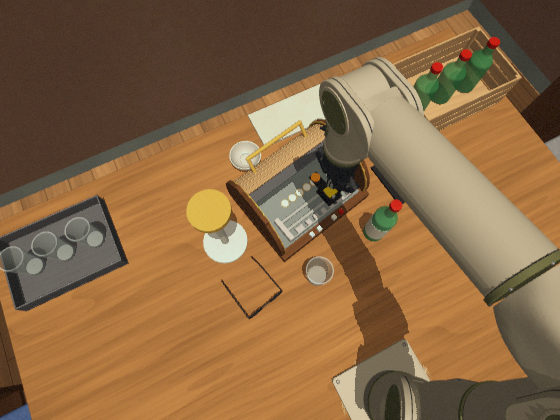

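The wrist view puts the tab at about (313,230), with its +y edge partly hidden by an ear. The red clip is at (253,215), and the cover is open with the bottles standing. I'll work out the slider position and tab height numerically.

```bash
python3 - <<'E'
from h import *
c0,s0=np.cos(P[2]),np.sin(P[2])
pr=wcam(); im=viewer.camera("wrist"); p,a,R,o=state()
hsv=cv2.cvtColor(im,cv2.COLOR_BGR2HSV)
def seg(lo,hi,box):
    m=cv2.inRange(hsv,lo,hi); k=np.zeros_like(m); x0,y0,x1,y1=box; k[y0:y1,x0:x1]=m[y0:y1,x0:x1]
    n,l,st,ce=cv2.connectedComponentsWithStats(k); i=1+np.argmax(st[1:,4]); return st[i],ce[i].round(1)
print("tab",seg((20,150,60),(32,255,255),(285,190,345,270)))
print("orange",seg((5,180,100),(18,255,255),(350,200,400,250)))
print("red",seg((0,180,60),(4,255,255),(235,195,270,230)),"pred",np.round(pr(con(P,[-.134,-.056,.044])),1))
for car in (-.053,-.056,-.059,-.064):
  for z in (.076,.0715):
    print(car,z,"tab ymax edge",np.round(pr(con(P,[-.0735,car+.018,z])),1),"ymin",np.round(pr(con(P,[-.0735,car-.018,z])),1),"ear top in/-y",np.round(pr(con(P,[-.0735,car-.020,.092])),1),"ear+y inner top",np.round(pr(con(P,[-.0735,car+.020,.092])),1))
im2=im[195:262,313]; print([(195+i,v.tolist()) for i,v in enumerate(im2)][::1])
E
```

```text
tab (array([ 296,  216,   33,   33, 1042], dtype=int32), array([312.3, 232. ]))
orange (array([359, 213,  28,  26, 582], dtype=int32), array([372.9, 225.6]))
red (array([247, 208,  14,  15, 179], dtype=int32), array([253.3, 215.4])) pred [252.7 216.9]
-0.053 0.076 tab ymax edge [312.4 207. ] ymin [311.5 241.7] ear top in/-y [312.9 250.4] ear+y inner top [314.  210.2]
-0.053 0.0715 tab ymax edge [312.  205.6] ymin [311.1 239.9] ear top in/-y [312.9 250.4] ear+y inner top [314.  210.2]
-0.056 0.076 tab ymax edge [312.3 210. ] ymin [311.5 244.5] ear top in/-y [312.8 253.3] ear+y inner top [313.9 213.4]
-0.056 0.0715 tab ymax edge [311.9 208.6] ymin [311.1 242.6] ear top in/-y [312.8 253.3] ear+y inner top [313.9 213.4]
-0.059 0.076 tab ymax edge [312.3 213. ] ymin [311.4 247.2] ear top in/-y [312.7 256.1] ear+y inner top [313.8 216.5]
-0.059 0.0715 tab ymax edge [311.9 211.5] ymin [311.  245.4] ear top in/-y [312.7 256.1] ear+y inner top [313.8 216.5]
-0.064 0.076 tab ymax edge [312.1 217.9] ymin [311.3 251.8] ear top in/-y [312.6 260.9] ear+y inner top [313.7 221.6]
-0.064 0.0715 tab y
[... 868 characters left out ...]
16, 120, 157]), (231, [16, 120, 157]), (232, [14, 119, 156]), (233, [15, 120, 157]), (234, [15, 119, 157]), (235, [15, 119, 157]), (236, [14, 119, 157]), (237, [14, 119, 157]), (238, [14, 119, 157]), (239, [14, 120, 157]), (240, [16, 120, 157]), (241, [16, 120, 157]), (242, [13, 119, 157]), (243, [13, 120, 157]), (244, [15, 119, 157]), (245, [14, 120, 156]), (246, [16, 117, 154]), (247, [16, 102, 132]), (248, [15, 57, 74]), (249, [14, 22, 25]), (250, [15, 15, 17]), (251, [15, 14, 15]), (252, [13, 13, 12]), (253, [15, 16, 16]), (254, [15, 15, 15]), (255, [13, 13, 14]), (256, [17, 15, 17]), (257, [17, 17, 19]), (258, [19, 19, 20]), (259, [19, 18, 20]), (260, [21, 21, 22]), (261, [31, 33, 37])]
```

The slider is probably locked at the −y edge of its ±3 mm play, but that is ambiguous by 2–3 mm. I'll nudge the ears the other way without touching the tab. That proves the lock and centres the slider.

```bash
python3 - <<'E'
from h import *
rows([con(P,[-.0735,-.058,.34]),con(P,[-.0735,-.058,.2535])],P[2]+np.pi/2,[4,6])
E
```

```text
[{"dp": [-11.9, 7.3, 19.4], "spin": -0.0002}, {"dp": [-11.9, 7.3, 19.4], "spin": -0.0002}, {"dp": [-11.9, 7.3, 19.4], "spin": -0.0002}, {"dp": [-11.9, 7.3, 19.4], "spin": -0.0002}, {"dp": [0.0, 0.0, 14.4], "spin": -0.0002}]
[{"dp": [0.0, 0.0, 14.4], "spin": -0.0002}, {"dp": [0.0, 0.0, 14.4], "spin": -0.0002}, {"dp": [0.0, 0.0, 14.4], "spin": -0.0002}, {"dp": [0.0, 0.0, 14.4], "spin": -0.0002}, {"dp": [0.0, 0.0, 14.4], "spin": -0.0002}]
```

Call:
arm_command(plan=[{"dp": [-12,7,19],"spin": 0},{"dp": [-12,7,19],"spin": 0},{"dp": [-12,7,19],"spin": 0},{"dp": [-12,7,19],"spin": 0},{"dp": [0,0,15],"spin": 0}])

```text
clock: 16.45
position: [0.5613, -0.1231, 0.3252]
ee_rot: [0.633, 0.774, -0.0, -0.0]
ft_force: [0.2, 0.3, 0.3]
grip_width: -0.002
grasp_force: 0.0
```

Call:
arm_command(plan=[{"dp": [0,0,15],"spin": 0},{"dp": [0,0,15],"spin": 0},{"dp": [0,0,14],"spin": 0},{"dp": [0,0,14],"spin": 0},{"dp": [0,0,10],"spin": 0}])

```text
clock: 16.95
position: [0.5607, -0.1214, 0.2576]
ee_rot: [0.632, 0.775, -0.0, -0.0]
ft_force: [0.7, 0.5, 0.4]
grip_width: 0.0
grasp_force: 0.0
```

Call:
arm_command(plan=[{"dp": [0,0,3],"spin": 0},{"dp": [3,0,0],"spin": 0},{"dp": [2,0,0],"spin": 0},{"dp": [1,0,0],"spin": 0},{"dp": [0,0,0],"spin": 0}])

```text
clock: 17.45
position: [0.5599, -0.1155, 0.2564]
ee_rot: [0.632, 0.775, 0.0, 0.0]
ft_force: [-0.3, -0.1, 0.2]
grip_width: 0.0
grasp_force: 0.0
```

```bash
cat >> h.py <<'E'
def cs():
    p,a,R,o=state(); c,s=np.cos(P[2]),np.sin(P[2]); d=p-[P[0],P[1],0]; f=o["ft_force"]
    print("console",np.round([c*d[0]+s*d[1],-s*d[0]+c*d[1],p[2]],4),"Fy",round(-s*f[0]+c*f[1],2),"Fz",round(f[2],2),o["clock"])
E
python3 -c "from h import *;cs()"
```

```text
console [-0.0748 -0.0523  0.2564] Fy -0.06 Fz 0.2 17.45
```

Call:
arm_command(plan=[{"dp": [1,0,0],"spin": 0},{"dp": [1,0,0],"spin": 0},{"dp": [1,0,0],"spin": 0},{"dp": [1,0,0],"spin": 0},{"dp": [0,0,0],"spin": 0}])

```text
clock: 17.95
position: [0.5589, -0.1119, 0.2559]
ee_rot: [0.632, 0.775, -0.0, 0.0]
ft_force: [-0.8, -1.2, -0.4]
grip_width: -0.001
grasp_force: 0.4
```

Call:
arm_command(plan=[{"dp": [1,0,0],"spin": 0},{"dp": [1,0,0],"spin": 0},{"dp": [0,0,0],"spin": 0}])

```text
clock: 18.25
position: [0.5585, -0.1097, 0.2559]
ee_rot: [0.632, 0.775, -0.0, 0.0]
ft_force: [0.6, -0.8, -0.1]
grip_width: 0.002
grasp_force: 0.5
```

```bash
python3 -c "from h import *;cs()"
```

```text
console [-0.075  -0.0464  0.2559] Fy -0.9 Fz -0.11 18.25
```

Call:
arm_command(plan=[{"dp": [1,0,0],"spin": 0},{"dp": [1,0,0],"spin": 0},{"dp": [0,0,0],"spin": 0}])

```text
clock: 18.55
position: [0.5581, -0.1077, 0.2559]
ee_rot: [0.632, 0.775, 0.0, 0.0]
ft_force: [0.9, 0.0, 0.1]
grip_width: -0.002
grasp_force: 0.4
```

Call:
arm_command(plan=[{"dp": [1,0,0],"spin": 0},{"dp": [0,0,0],"spin": 0}])

```text
clock: 18.75
position: [0.5579, -0.1068, 0.2558]
ee_rot: [0.632, 0.775, -0.0, -0.0]
ft_force: [0.5, -0.2, 0.4]
grip_width: 0.002
grasp_force: 0.4
```

```bash
python3 -c "from h import *;cs()"
```

```text
console [-0.075  -0.0434  0.2558] Fy -0.27 Fz 0.42 18.75
```

Call:
arm_command(plan=[{"dp": [1,0,0],"spin": 0},{"dp": [0,0,0],"spin": 0}])

```text
clock: 18.95
position: [0.5578, -0.1064, 0.2559]
ee_rot: [0.632, 0.775, -0.0, 0.0]
ft_force: [1.4, -3.2, 0.2]
grip_width: 0.001
grasp_force: 1.9
```

Call:
arm_command(plan=[{"dp": [1,0,0],"spin": 0},{"dp": [0,0,0],"spin": 0}])

```text
clock: 19.15
position: [0.5576, -0.106, 0.2558]
ee_rot: [0.633, 0.774, -0.0, 0.001]
ft_force: [2.1, -7.0, -1.1]
grip_width: -0.001
grasp_force: 3.3
```

It is locked: both hard stops were felt, about 25 mm apart and centred on −0.0553. I'll centre the slider in its play and leave.

Call:
arm_command(plan=[{"dp": [-8,0,0],"spin": 0},{"dp": [-8,0,0],"spin": 0},{"dp": [-3,0,0],"spin": 0},{"dp": [-2,0,0],"spin": 0},{"dp": [-2,0,0],"spin": 0}])

```text
clock: 19.65
position: [0.562, -0.1272, 0.2556]
ee_rot: [0.632, 0.775, 0.0, -0.0]
ft_force: [-2.2, 1.1, 0.5]
grip_width: -0.002
grasp_force: 0.8
```

Call:
arm_command(plan=[{"dp": [0,0,0],"spin": 0},{"dp": [5,0,0],"spin": 0},{"dp": [4,0,0],"spin": 0},{"dp": [0,0,-15],"spin": 0},{"dp": [0,0,-25],"spin": 0}])

```text
clock: 20.15
position: [0.5599, -0.1183, 0.2959]
ee_rot: [0.632, 0.775, -0.0, -0.001]
ft_force: [0.2, 0.1, -0.3]
grip_width: -0.003
grasp_force: 0.0
```

Call:
arm_command(plan=[{"dp": [0,0,-35],"spin": 0},{"dp": [0,0,-40],"spin": 0},{"dp": [0,0,-40],"spin": 0},{"dp": [0,-20,-20],"spin": 0},{"dp": [0,0,0],"spin": 0}])

```text
clock: 20.65
position: [0.5401, -0.1226, 0.4356]
ee_rot: [0.632, 0.775, 0.001, 0.003]
ft_force: [0.8, 0.4, 0.1]
grip_width: 0.001
grasp_force: 0.0
```

```bash
python3 - <<'E'
from h import *
cs(); viewer.camera("side"); viewer.camera("top")
for c in ("side","top"):
  for t in ("bar_middle","half_bottle","tumbler","wine_bottle","phone","spectacles"):
    r=finder.find_in(c,t); print(c,t,[(np.round(x["position"],3).tolist(),round(x["score"],2)) for x in r[:1]])
E
```

```text
console [-0.0956 -0.0552  0.4356] Fy 0.26 Fz 0.07 20.65
side bar_middle [([0.69, -0.029, 0.163], 0.88)]
side half_bottle [([0.405, -0.18, 0.152], 0.74)]
side tumbler [([0.38, 0.011, 0.029], 0.92)]
side wine_bottle []
side phone [([0.523, -0.337, 0.011], 0.72)]
side spectacles [([0.378, 0.189, 0.026], 0.67)]
top bar_middle [([0.694, -0.025, 0.158], 0.88)]
top half_bottle [([0.418, -0.166, 0.08], 0.64)]
top tumbler [([0.373, 0.016, 0.024], 0.94)]
top wine_bottle [([0.716, -0.308, 0.228], 0.75)]
top phone []
top spectacles [([0.395, 0.184, 0.029], 0.57)]
```

Nothing has shifted, the cover is staying open and the slider is locked at the red clip, so I'll hand in.

```bash
python3 -c "from h import *;print(manip.hand_in())"
```

```text
the job is handed in; nothing more can be done
None
```

The cover is rolled back and stays open by itself, the filter is locked at the red-clip stop (−0.056 m), no bottle or other loose thing was seen to move, and the job was handed in at about 21 s.

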